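Lay cold bricks in a staggered course

TASK

Finish the staggered stack of blue cold bricks in the white drip tray. First take the brick lying on the table and lay it flat in the tray at the far end of the one already there, end to end and in line, with less than a centimetre between them; then take the brick standing on edge in the wire rack and lay it flat on top, in line with them and centred over the joint so that it covers half of each. Let go of everything at the end.

Things in the scene. Friction and masses are not known exactly. Their poses are not given: they have to be found in the camera images.
- drip_tray: fixed white drip tray, 226 x 126 mm, rim 10 mm high and 3 mm thick, inner floor 4 mm above the table; origin under its centre, x along its length, away from the robot, z up
- brick_a_center (a point): rigid blue cold brick with white plugs, 90 long x 50 wide x 26 thick mm, about 130 g. It lies flat on the tray floor near the robot's end of the tray, loose. The point is its centre (13 mm above the tray floor); x along its length (away from the robot), y along its width, z along its thickness (up)
- brick_b_center (a point): rigid blue cold brick with white plugs, 90 long x 50 wide x 26 thick mm, about 130 g. It lies flat on the table at the start. The point is its centre (13 mm above the table); x along its length, y along its width, z along its thickness. Other equipment, up to 120 mm high, stands left of world y = +0.02 m and right of y = -0.52 m
- brick_c_center (a point): rigid blue cold brick with white plugs, 90 long x 50 wide x 26 thick mm, about 130 g. It stands on its long narrow edge in the wire rack at the start, 5 to 55 mm above the table. The point is its centre; x along its length, y along its THICKNESS, z along its WIDTH (z up while it stands on edge, y vertical when it lies flat). Pushed near its top across its thickness on the open table, it topples flat
- wire_rack: fixed wire rack, base 100 x 78 x 5 mm, three wire hoops along x, tops 20 mm above the table, at y -34, 0, +34 mm; the brick stands in the 30 mm slot at y +17 mm; origin under its centre, z up. Rack and table brick may exchange places; all long axes start within 0.5 rad of world x

How it is judged:
By the outcome, as a careful person would: the job done as asked, in the order asked, and still so for the second after the job is handed in, with the robot touching nothing.
It also fails if it takes over 64 s, if anything falls off the work surface, if the arm or the gripper's body presses on something with over 40 N, if the wrist force passes 120 N, or if a joint passes its speed limit or range.

ROBOT

A 6-joint arm with a two-finger parallel gripper is mounted at the origin on the work surface; the furniture and walls round the work are solid. World frame = base frame: x ahead of the robot, y to its left, z up, the work surface at z = 0. Lengths are in mm, angles in degrees, forces in N, time in s.
With the tool pointing down it reaches from about 350 to 850 mm from the base axis. Payload 8.1 kg.
Tool frame: the origin (TCP) lies midway between the tips of the shut fingers; the grasp point (between the pads) lies hold_point_z behind it (hold_point_z is the distance from the TCP to the grasp point, in mm); z points along the fingers, x is the direction in which the jaws open and shut, and the axes are right-handed (so a half turn about z gives the same grasp; the last joint's range is limited). The gripper opens to 85 mm and grips with 20 to 120 N. Pads are 22 mm wide; open, the fingers measure 114 mm over their backs; the gripper's body (76 mm by 85 mm) begins 54 mm behind the grasp point. The pads swing forward as they close: fully open they stand 13 mm farther back than shut.
Start: joints at [-78.232, 7.471, 85.268, -0, 87.261, -4.893], TCP at [172.051, -574.807, 231.292] pointing down, gripper open.
Joint ranges: [-169.43, 169.43], [-51.17, 129.36], [1.28, 143.12], [-76.62, 256.62], [0, 156.53], [-152.29, 152.29]. Speed limits (degrees/s): [136.94, 136.94, 159.86, 180, 180, 180].

INTERFACE

Orientations are given as [roll, pitch, yaw] about the fixed x, y, z axes, in that order (R = Rz(yaw) Ry(pitch) Rx(roll)).
In Python, from bench import * gives the robot as it stands.
- The arm moves only by the shell command python3 -m pendant 'ROWS' [OPENING] [FORCE]. ROWS is JSON, a list that holds one entry, the list of rows, each a list of 4 numbers: the shift along the tool's x, y, z normalised to -1 to 1, where 1 is 0.02 m, then the turn about the tool's z normalised to -1 to 1, where 1 is 0.08 rad. A call has exactly 10 rows; each row shifts and turns the pose as measured when the row begins, along the tool's axes as they then stand; what a row does not reach is not made up. A row lasts 1/12 s, in which the tool goes at most 41.7 mm and 7.16 degrees, less where a joint would pass 70% of its speed; a pose out of reach is approached as far as the arm can. A call with a number of a shift or a turn outside -1 to 1 is refused whole. A call with a gripper value outside its range is refused whole. OPENING is the gripper's target within -1 to 1 (fully open at 1, half-way at 0, shut at -1), set as the call begins (- or left out, the last holds). The fingers move at their own pace and stop on an object; FORCE is the grip in N (left out, the last holds). Time passes only in rows, so rows that do not move let the fingers close, or fill a call up. It gives the time, the measured TCP pose, the force and the opening at its end, in the units of the state.
- sense(): the state, without advancing time (a new reading comes with each control period).
- snapshot(name): name is "scene" or "top"; returns the picture (480x640x3 uint8, red, green, blue); there is no depth.
- calibration(name): a dict with "mtx" (3x3 intrinsics, pixels), "D" ([k1, k2, p1, p2, k3] as OpenCV has them; the pictures are not rectified), "world_to_cam" (4x4, takes a point from world to camera coordinates). Camera axes: x right, y down, z forward; pixel columns grow to the right and rows downward; lengths in mm; the calibration is good to about 2 mm. A picture is of the moment at which its call begins. calibration takes no time and is no camera call.
- hand_in(): hands the job in, once; it reports no verdict.
The state is a dict: "time": time; "joint_pos": joint angles; "qd": joint speeds; "joint_efforts": joint torques, N m; "tool_pos": TCP position; "tcp_rot": TCP orientation; "ft_force": force on the tool from outside, world axes, zero at the start; "wrist_torque": the same for the moment, N m; "finger_gap": finger opening in mm.
Only numpy, scipy, OpenCV 4.12 (cv2) and the standard library are available. Lean on these libraries where they do the work, as an engineer would, in place of code of your own. Each camera call takes 0.05 s, during which the arm holds its last target.

## Working session

There is one attempt and no reset: what is moved stays moved. The work goes in short steps, Python scripts to look and compute and a shell command to move; the robot and the scene stay as the last step left them, time stands still between calls to the robot, and variables do not carry over. Pictures are saved under pics/ and viewed, and the job is handed in when it is done.

```bash
mkdir -p pics; ls; python3 - <<'E'
from bench import *
import cv2
print(sense())
for n in("scene","top"):
    cv2.imwrite(f"pics/{n}0.png",snapshot(n)[:,:,::-1]); c=calibration(n); print(n,c)
E
```

```text
pics
{'time': 0.0, 'joint_pos': array([-7.82319933e+01,  7.51628291e+00,  8.53310526e+01,  9.81043539e-04,
        8.72619293e+01, -4.89231453e+00]), 'qd': array([-0.02698712, -0.0225075 , -0.06564812, -0.0369483 ,  0.04400925,
       -0.04251362]), 'joint_efforts': array([-3.57823556e-04, -5.69394886e+01, -5.00553060e+01, -1.21814592e-04,
        1.44775759e-02, -6.02513478e-05]), 'tool_pos': array([ 171.93719446, -574.24567992,  230.21519948]), 'tcp_rot': array([-1.79989705e+02,  1.08783163e-01, -7.33397168e+01]), 'ft_force': array([-0.10519973, -0.70318129, -0.14122627]), 'wrist_torque': array([-0.03855648, -0.03296988,  0.06615116]), 'finger_gap': 85.31771126637075}
scene {'mtx': array([[529.56701929,   0.        , 320.66184131],
       [  0.        , 529.56701929, 236.18390942],
       [  0.        ,   0.        ,   1.        ]]), 'D': array([-0.13402994,  0.        ,  0.        ,  0.        ,  0.        ]), 'world_to_cam': array([[ 8.70031807e-01, -4.92991384e-01, -2.03700807e-03,
        -5.18895696e+02],
       [-3.00934300e-01, -5.27807372e-01, -7.94265651e-01,
         4.19718664e+01],
       [ 3.90490975e-01,  6.91649386e-01, -6.07567219e-01,
         8.90218534e+02],
       [ 0.00000000e+00,  0.00000000e+00,  0.00000000e+00,
         1.00000000e+00]])}
top {'mtx': array([[434.25194626,   0.        , 318.78584841],
       [  0.        , 434.25194626, 230.68716909],
       [  0.        ,   0.        ,   1.        ]]), 'D': array([-0.10333422,  0.        ,  0.        ,  0.        ,  0.        ]), 'world_to_cam': array([[ 5.31687303e-03, -9.99985503e-01, -8.51149751e-04,
        -2.61964087e+02],
       [-9.95092015e-01, -5.20674543e-03, -9.88168596e-02,
         4.75257545e+02],
       [ 9.88109954e-02,  1.37236902e-03, -9.95105273e-01,
         8.43039809e+02],
       [ 0.00000000e+00,  0.00000000e+00,  0.00000000e+00,
         1.00000000e+00]])}
```

View pics/scene0.png

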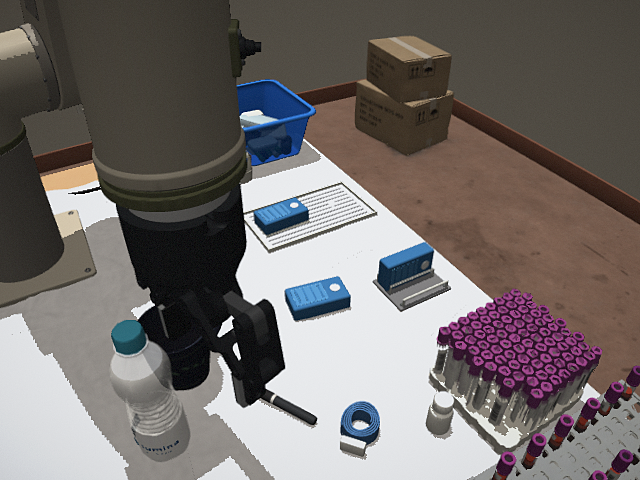

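View pics/top0.png

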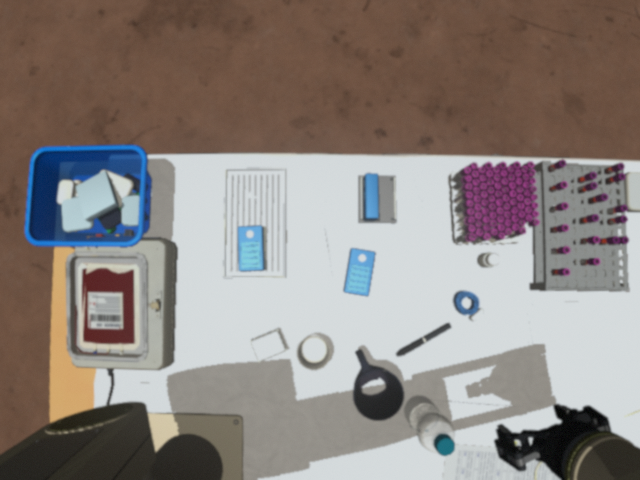

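The scene view shows brick A in the tray, brick B on the table at about (318,297), and brick C in the rack at about (405,265). In the top view A is at (250,248), B at (360,272) and C at (371,196), with the tray spanning columns 226-286 and rows 169-277. Next I'll turn these into positions.

```bash
cat > h.py <<'E'
import numpy as np, cv2
from bench import *
def ray(n,px,z):
    c=calibration(n);T=c["world_to_cam"];R=T[:3,:3];t=T[:3,3]
    u=cv2.undistortPoints(np.array(px,float).reshape(-1,1,2),c["mtx"],c["D"]).reshape(-1,2)
    d=np.c_[u,np.ones(len(u))]@R; o=-R.T@t
    return o+d*((z-o[2])/d[:,2])[:,None]
def proj(n,P):
    c=calibration(n);T=c["world_to_cam"]
    return cv2.projectPoints(np.array(P,float).reshape(-1,3),cv2.Rodrigues(T[:3,:3])[0],T[:3,3],c["mtx"],c["D"])[0].reshape(-1,2)
def zoom(im,x0,y0,x1,y1,s,name):
    cv2.imwrite(name,cv2.resize(im[y0:y1,x0:x1],None,fx=s,fy=s,interpolation=cv2.INTER_CUBIC))
E
python3 - <<'E'
from h import *
for n in("scene","top"):
    T=calibration(n)["world_to_cam"]; print(n,"cam at",-T[:3,:3].T@T[:3,3])
im=cv2.imread("pics/top0.png"); hsv=cv2.cvtColor(im,cv2.COLOR_BGR2HSV)
m=cv2.inRange(hsv,(95,90,60),(115,255,255)); m=cv2.morphologyEx(m,cv2.MORPH_CLOSE,np.ones((5,5)))
for c in cv2.findContours(m,0,2)[0]:
    a=cv2.contourArea(c)
    if a<200: continue
    r=cv2.minAreaRect(c)
    if not(220<r[0][0]<420): continue
    print("px",np.round(r[0],1),np.round(r[1],1),round(r[2],1))
    for z in(26,30,55):
        b=ray("top",cv2.boxPoints(r),z)[:,:2]
        e=[b[1]-b[0],b[2]-b[1]];L=max(e,key=np.linalg.norm)
        ang=np.degrees(np.arctan2(L[1],L[0])); ang=(ang+90)%180-90
        print(z,b.mean(0).round(1),[round(np.linalg.norm(x),1) for x in e],"yaw",round(ang,1))
zoom(im,215,160,405,305,4,"pics/z0.png")
im=cv2.imread("pics/scene0.png");zoom(im,235,170,455,330,3.5,"pics/z1.png")
E
```

```text
scene cam at [ 116.46423146 -849.37714881  573.14741593]
top cam at [ 391.01621471 -260.64270632  885.65384635]
px [359.1 271.6] [24.2 43.9] 9.5
26 [ 395.8 -339.6] [np.float64(86.5), np.float64(48.0)] yaw -9.5
30 [ 395.7 -339.3] [np.float64(86.1), np.float64(47.7)] yaw -9.5
55 [ 395.6 -337. ] [np.float64(83.6), np.float64(46.3)] yaw -9.5
px [250.4 248. ] [44.  24.7] 87.7
26 [ 441.3 -123.7] [np.float64(49.6), np.float64(87.5)] yaw 3.3
30 [ 441.1 -124.3] [np.float64(49.4), np.float64(87.1)] yaw 3.3
55 [ 439.6 -128.3] [np.float64(48.0), np.float64(84.5)] yaw 3.3
px [371.  196.5] [45. 14.] 90.0
26 [ 546.3 -364. ] [np.float64(28.4), np.float64(91.8)] yaw -0.6
30 [ 545.5 -363.6] [np.float64(28.3), np.float64(91.3)] yaw -0.6
55 [ 541.  -360.5] [np.float64(27.4), np.float64(88.7)] yaw -0.6
```

View pics/z0.png

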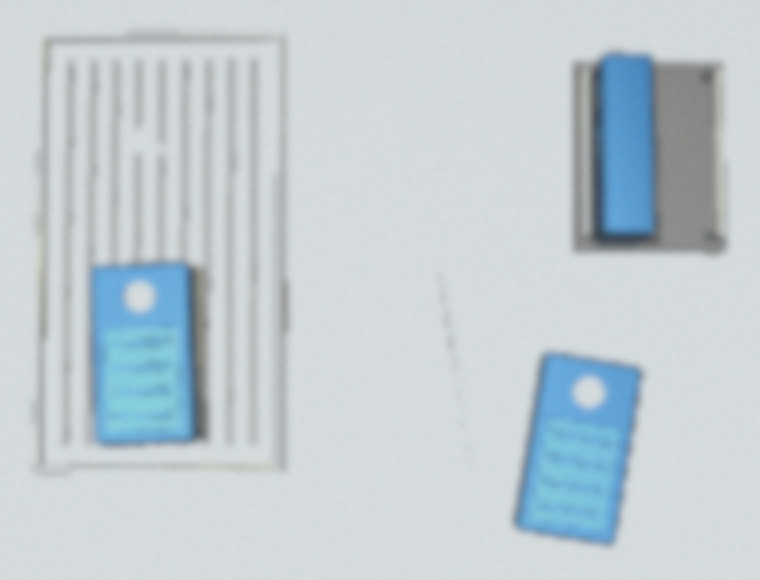

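View pics/z1.png

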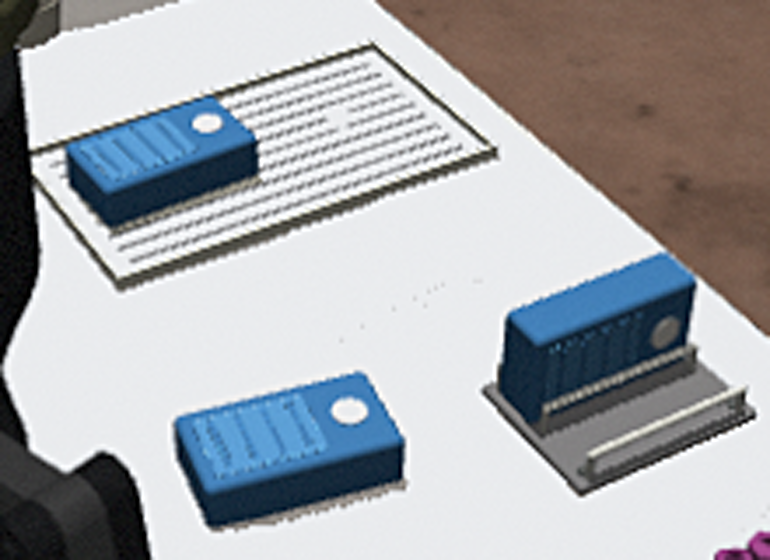

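```bash
python3 - <<'E'
import bench
print([x for x in dir(bench) if not x.startswith('__')]); print(getattr(bench,'hold_point_z',None))
from h import *
im=cv2.imread("pics/top0.png").astype(np.float32)
# grey lines for tray/rack : subpixel corner by eye from zoom (zoom/4 + offset - 0.375)
def zp(l): return [(215+x/4-.375,160+y/4-.375) for x,y in l]
def box(l,z,nm):
    P=ray("top",zp(l),z)[:,:2]
    print(nm,P.round(1).tolist(),"c",P.mean(0).round(1),"len",np.linalg.norm(P-np.roll(P,-1,0),axis=1).round(1),
     "yawL",round(np.degrees(np.arctan2(*(P[0]-P[3])[::-1])),2),"yawR",round(np.degrees(np.arctan2(*(P[1]-P[2])[::-1])),2))
# TL,TR,BR,BL
box([(45,38),(286,37),(284,469),(42,466)],10,"tray")
box([(575,63),(722,64),(725,250),(576,250)],5,"rack")
box([(601,54),(653,54),(655,234),(602,237)],55,"C")
box([(92,265),(190,262),(195,441),(99,444)],30,"A")
box([(543,353),(642,369),(613,545),(516,527)],26,"B")
# edge fits of saturation mask, A and B and C
hsv=cv2.cvtColor(im.astype(np.uint8),cv2.COLOR_BGR2HSV); S=im[:,:,0]-im[:,:,2]  # B-R
def sub(r0,r1,c0,c1):
    L=[];Rr=[]
    for r in range(r0,r1):
        s=S[r,c0:c1]; th=45; idx=np.where(s>th)[0]
        i=idx[0];j=idx[-1]
        L.append((c0+i-(s[i]-th)/(s[i]-s[i-1]),r)); Rr.append((c0+j+(s[j]-th)/(s[j]-s[j+1]),r))
    return L,Rr
for nm,a,z in(("A",(230,268,228,275),30),("C",(178,214,362,388),55)):
    for q in sub(*a):
        P=ray("top",q,z)[:,:2]; k=np.polyfit(P[:,0],P[:,1],1); xm=P[:,0].mean()
        print(nm,"yaw",round(np.degrees(np.arctan(k[0])),2),"y@",round(xm,1),round(np.polyval(k,xm),1))
E
```

```text
['PlanningError', 'calibration', 'hand_in', 'hold_point_z', 'sense', 'snapshot']
18.700000000000003
tray [[605.0, -66.4], [605.6, -191.4], [384.4, -193.3], [384.8, -70.9]] c [ 495.  -130.5] len [125.  221.3 122.4 220.2] yawL 1.17 yawR 0.49
rack [[593.9, -340.7], [594.0, -417.1], [496.9, -417.2], [496.5, -340.8]] c [ 545.3 -379. ] len [76.4 97.1 76.5 97.4] yawL 0.01 yawR 0.06
C [[587.0, -348.9], [587.2, -374.4], [498.5, -374.5], [496.9, -348.8]] c [ 542.4 -361.7] len [25.5 88.7 25.7 90.1] yawL -0.09 yawR 0.03
A [[484.8, -97.9], [486.5, -146.9], [397.9, -150.8], [396.1, -103.4]] c [ 441.3 -124.7] len [49.  88.7 47.5 88.9] yawL 3.52 yawR 2.58
B [[442.5, -322.3], [434.7, -371.4], [348.0, -356.7], [356.7, -308.9]] c [ 395.5 -339.8] len [49.8 87.9 48.5 86.8] yawL -8.84 yawR -9.64
A yaw 2.98 y@ 439.7 -99.0
A yaw 2.98 y@ 440.1 -149.0
C yaw -0.06 y@ 542.7 -347.4
C yaw 0.41 y@ 542.9 -374.2
```

```bash
cat >> h.py <<'E'
def plan(x,y,z,yaw,n):
    s=sense();p=s["tool_pos"];w=s["tcp_rot"][2]
    dw=(yaw-w+180)%360-180
    print("t",round(s["time"],2),"at",p.round(1),"yaw",round(w,2),"gap",round(s["finger_gap"],1),"d",(np.array([x,y,z])-p).round(1),"dyaw",round(dw,2))
    d=(np.array([x,y,z])-p)/n
    for i in range(n):
        a=np.radians(w+dw*i/n);c,q=np.cos(a),np.sin(a)
        print(i,np.round([(d[0]*c+d[1]*q)/20,(d[0]*q-d[1]*c)/20,-d[2]/20,-np.radians(dw/n)/.08],3))
E
python3 -c "
from h import *
plan(395.6,-339.7,120,-99.4,20)"
```

```text
t 0.1 at [ 171.9 -574.3  230.3] yaw -73.34 gap 85.5 d [ 223.7  234.6 -110.3] dyaw -26.06
0 [-0.402 -0.704  0.276  0.284]
1 [-0.418 -0.695  0.276  0.284]
2 [-0.433 -0.685  0.276  0.284]
3 [-0.449 -0.675  0.276  0.284]
4 [-0.464 -0.664  0.276  0.284]
5 [-0.479 -0.654  0.276  0.284]
6 [-0.494 -0.643  0.276  0.284]
7 [-0.508 -0.631  0.276  0.284]
8 [-0.522 -0.62   0.276  0.284]
9 [-0.536 -0.608  0.276  0.284]
10 [-0.55  -0.595  0.276  0.284]
11 [-0.563 -0.583  0.276  0.284]
12 [-0.576 -0.57   0.276  0.284]
13 [-0.589 -0.556  0.276  0.284]
14 [-0.602 -0.543  0.276  0.284]
15 [-0.614 -0.529  0.276  0.284]
16 [-0.626 -0.515  0.276  0.284]
17 [-0.637 -0.5    0.276  0.284]
18 [-0.649 -0.486  0.276  0.284]
19 [-0.659 -0.471  0.276  0.284]
```

```bash
python3 -m pendant '[[[-0.45,-0.8,0.1,0.3],[-0.45,-0.8,0.1,0.3],[-0.48,-0.78,0.2,0.3],[-0.5,-0.76,0.3,0.3],[-0.52,-0.75,0.3,0.3],[-0.53,-0.74,0.3,0.3],[-0.55,-0.72,0.3,0.3],[-0.57,-0.7,0.3,0.3],[-0.58,-0.69,0.3,0.3],[-0.6,-0.68,0.3,0.3]]]' 1 40
python3 -c "
from h import *
plan(395.6,-339.7,120,-99.4,10)"
```

```text
time: 0.93
tool_pos: [300.7, -439.3, 174.4]
tcp_rot: [179.8, 0.4, -88.0]
ft_force: [-0.5, 0.1, -0.1]
finger_gap: 85.5
t 0.93 at [ 300.7 -439.3  174.4] yaw -88.05 gap 85.5 d [ 94.9  99.6 -54.4] dyaw -11.35
0 [-0.481 -0.491  0.272  0.248]
1 [-0.491 -0.481  0.272  0.248]
2 [-0.5   -0.472  0.272  0.248]
3 [-0.51  -0.462  0.272  0.248]
4 [-0.519 -0.451  0.272  0.248]
5 [-0.528 -0.441  0.272  0.248]
6 [-0.536 -0.431  0.272  0.248]
7 [-0.545 -0.42   0.272  0.248]
8 [-0.553 -0.409  0.272  0.248]
9 [-0.561 -0.398  0.272  0.248]
```

```bash
python3 -m pendant '[[[-0.53,-0.55,0.5,0.28],[-0.54,-0.54,0.6,0.28],[-0.55,-0.53,0.6,0.28],[-0.56,-0.52,0.6,0.28],[-0.57,-0.5,0.6,0.28],[-0.58,-0.49,0.6,0.28],[-0.59,-0.47,0.6,0.28],[-0.6,-0.46,0.6,0.26],[-0.5,-0.4,0.5,0.2],[-0.4,-0.3,0.3,0.1]]]'
python3 -c "
from h import *
plan(395.6,-339.7,0,-99.4,10)"
```

```text
time: 1.77
tool_pos: [405.8, -326.4, 55.9]
tcp_rot: [179.4, 0.6, -100.2]
ft_force: [-0.5, 0.2, -0.1]
finger_gap: 85.3
t 1.77 at [ 405.8 -326.4   55.9] yaw -100.18 gap 85.3 d [-10.2 -13.3 -55.9] dyaw 0.78
0 [ 0.074  0.039  0.279 -0.017]
1 [ 0.074  0.039  0.279 -0.017]
2 [ 0.074  0.039  0.279 -0.017]
3 [ 0.074  0.039  0.279 -0.017]
4 [ 0.074  0.039  0.279 -0.017]
5 [ 0.074  0.039  0.279 -0.017]
6 [ 0.074  0.039  0.279 -0.017]
7 [ 0.074  0.039  0.279 -0.017]
8 [ 0.074  0.039  0.279 -0.017]
9 [ 0.074  0.04   0.279 -0.017]
```

```bash
python3 -m pendant '[[[0.15,0.08,0.1,-0.06],[0.2,0.1,0.2,-0.06],[0.15,0.1,0.35,-0.04],[0.12,0.06,0.4,0],[0.05,0.02,0.4,0],[0,0,0.4,0],[0,0,0.4,0],[0,0,0.3,0],[0,0,0.2,0],[0,0,0.05,0]]]'
python3 - <<'E'
from h import *
plan(395.6,-339.7,0,-99.4,1)
cv2.imwrite("pics/s1.png",snapshot("scene")[:,:,::-1])
E
```

```text
time: 2.6
tool_pos: [392.4, -338.1, -8.3]
tcp_rot: [179.2, 0.7, -99.4]
ft_force: [-0.2, -0.3, 0.1]
finger_gap: 85.3
t 2.6 at [ 392.4 -338.1   -8.3] yaw -99.4 gap 85.3 d [ 3.2 -1.6  8.3] dyaw 0.0
0 [ 0.051 -0.17  -0.417 -0.001]
```

View pics/s1.png

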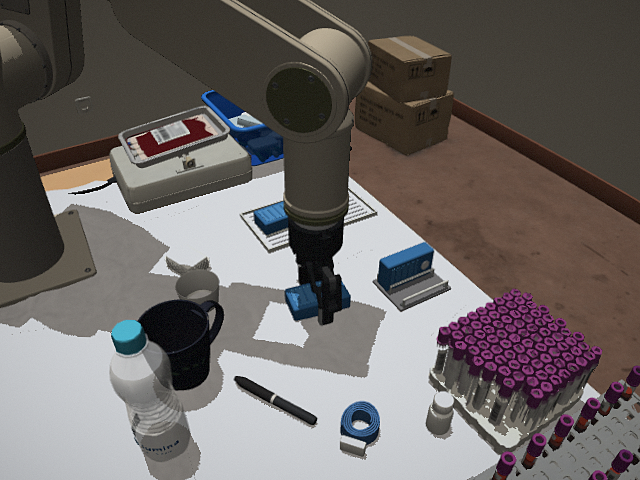

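The fingers straddle brick B in the scene view at about (320,295). The TCP is 8 mm too low, so I'll raise it before closing.

```bash
python3 -m pendant '[[[0.03,-0.1,-0.3,0],[0.01,-0.07,-0.15,0],[0,0,0,0],[0,0,0,0],[0,0,0,0],[0,0,0,0],[0,0,0,0],[0,0,0,0],[0,0,0,0],[0,0,0,0]]]' 0.5
python3 -c "
from h import *
plan(395.6,-339.7,0,-99.4,1)"
```

```text
time: 3.48
tool_pos: [398.1, -340.9, 4.3]
tcp_rot: [179.4, 0.6, -99.3]
ft_force: [-0.1, -0.1, -0.3]
finger_gap: 64.1
t 3.48 at [ 398.1 -340.9    4.3] yaw -99.34 gap 64.1 d [-2.5  1.2 -4.3] dyaw -0.06
0 [-0.038  0.132  0.214  0.014]
```

```bash
python3 -m pendant '[[[-0.03,0.09,0.15,0],[0,0,0,0],[0,0,0,0],[0,0,0,0],[0,0,0,0],[0,0,0,0],[0,0,0,0],[0,0,0,0],[0,0,0,0],[0,0,0,0]]]' -1 40
python3 -c "
from h import *
plan(395.6,-339.7,0,-99.4,1)"
```

```text
time: 4.32
tool_pos: [396.3, -340.1, 1.1]
tcp_rot: [179.5, 0.6, -99.3]
ft_force: [0.5, -0.1, 1.5]
finger_gap: 49.1
t 4.32 at [ 396.3 -340.1    1.1] yaw -99.34 gap 49.1 d [-0.7  0.4 -1.1] dyaw -0.06
0 [-0.012  0.038  0.054  0.013]
```

```bash
python3 -m pendant '[[[0,0,-0.4,0],[0,0,-0.6,0],[-0.2,-0.2,-0.6,-0.06],[-0.4,-0.35,-0.5,-0.16],[-0.5,-0.4,-0.4,-0.16],[-0.6,-0.45,-0.3,-0.16],[-0.6,-0.45,0,-0.16],[-0.6,-0.45,0,-0.16],[-0.6,-0.45,0,-0.16],[-0.6,-0.45,0,-0.16]]]'
python3 -c "
from h import *
plan(535.2,-119.4,70,-87,10)"
```

```text
time: 5.15
tool_pos: [475.5, -262.3, 67.7]
tcp_rot: [179.7, 0.6, -93.6]
ft_force: [0.8, 0.6, -1.5]
finger_gap: 49.1
t 5.15 at [ 475.5 -262.3   67.7] yaw -93.64 gap 49.1 d [ 59.7 142.9   2.3] dyaw 6.64
0 [-0.732 -0.253 -0.012 -0.145]
1 [-0.729 -0.261 -0.012 -0.145]
2 [-0.726 -0.27  -0.012 -0.145]
3 [-0.723 -0.278 -0.012 -0.145]
4 [-0.719 -0.286 -0.012 -0.145]
5 [-0.716 -0.295 -0.012 -0.145]
6 [-0.712 -0.303 -0.012 -0.145]
7 [-0.709 -0.311 -0.012 -0.145]
8 [-0.705 -0.319 -0.012 -0.145]
9 [-0.702 -0.327 -0.012 -0.145]
```

```bash
python3 -m pendant '[[[-0.72,-0.26,-0.05,-0.16],[-0.75,-0.28,-0.05,-0.16],[-0.75,-0.29,0,-0.16],[-0.75,-0.3,0,-0.16],[-0.75,-0.31,0,-0.15],[-0.75,-0.32,0,-0.15],[-0.7,-0.32,0,-0.14],[-0.6,-0.28,0,-0.1],[-0.35,-0.15,0,-0.04],[-0.1,-0.05,0,0]]]'
python3 - <<'E'
from h import *
plan(535.2,-119.4,5,-87,1)
E
```

```text
time: 5.98
tool_pos: [539.0, -120.8, 80.5]
tcp_rot: [-179.7, 0.5, -86.8]
ft_force: [0.3, 0.0, -0.5]
finger_gap: 49.4
t 5.98 at [ 539.  -120.8   80.5] yaw -86.82 gap 49.4 d [ -3.8   1.4 -75.5] dyaw -0.18
0 [-0.078  0.185  3.773  0.04 ]
```

```bash
python3 -m pendant '[[[0,0,0.3,0],[-0.05,0.03,0.5,0],[-0.03,0.03,0.5,0.02],[0,0,0.5,0.02],[0,0,0.45,0],[0,0,0.3,0],[0,0,0.1,0],[0,0,0,0],[0,0,0,0],[0,0,0,0]]]'
python3 - <<'E'
from h import *
plan(535.2,-119.4,5,-87,1)
for n in("scene","top"):
    im=snapshot(n)[:,:,::-1]; cv2.imwrite(f"pics/{n}2.png",im)
    zoom(im,*((235,150,395,270,4) if n=="scene" else (205,150,305,290,4)),f"pics/z2{n}.png")
E
```

```text
time: 6.82
tool_pos: [535.2, -119.9, 19.7]
tcp_rot: [-180.0, 0.6, -87.2]
ft_force: [0.1, 0.5, -0.6]
finger_gap: 49.3
t 6.82 at [ 535.2 -119.9   19.7] yaw -87.15 gap 49.3 d [  0.    0.5 -14.7] dyaw 0.15
0 [-0.025 -0.002  0.736 -0.033]
```

View pics/z2scene.png

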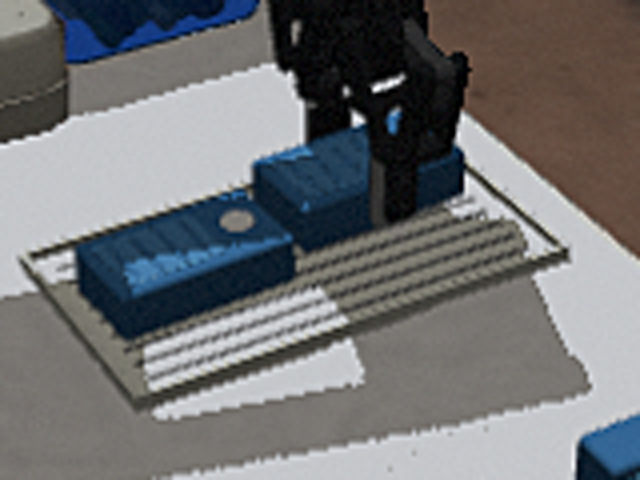

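View pics/z2top.png

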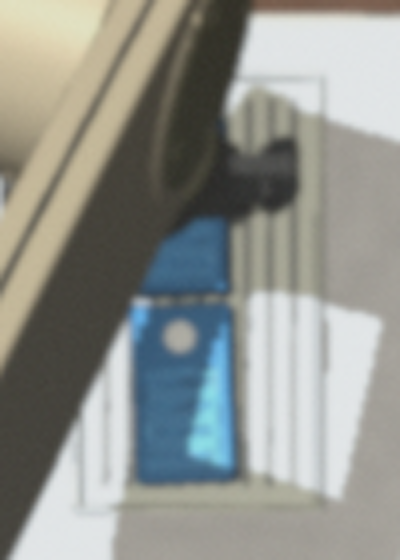

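The top view shows B held just ahead of A, leaving a narrow gap at zoom rows 293-306. The scene view shows the two in line. I'll compare corners before lowering.

```bash
python3 - <<'E'
from h import *
zp=lambda l:[(205+x/4-.375,150+y/4-.375) for x,y in l]
print("A far edge",ray("top",zp([(134,306),(232,304)]),30).round(1).tolist())
for z in(43,45):print("B near edge",ray("top",zp([(150,292),(228,292)]),z).round(1).tolist())
print("B right edge",ray("top",zp([(226,225),(228,285)]),44.5).round(1).tolist(),"A right edge",ray("top",zp([(232,310),(236,470)]),30).round(1).tolist())
E
```

```text
A far edge [[484.3, -98.9, 30.0], [485.5, -147.9, 30.0]]
B near edge [[489.8, -109.1, 43.0], [490.0, -147.5, 43.0]]
B near edge [[489.6, -109.5, 45.0], [489.7, -147.8, 45.0]]
B right edge [[522.9, -146.1, 44.5], [493.2, -147.6, 44.5]] A right edge [[482.5, -147.9, 30.0], [403.3, -151.3, 30.0]]
```

```bash
python3 -m pendant '[[[0,0.04,0.1,0],[0,0.02,0.15,0],[0,0,0.15,0],[0,0,0.1,0],[0,0,0.08,0],[0,0,0.03,0],[0,0,0,0],[0,0,0,0],[0,0,0,0],[0,0,0,0]]]'
python3 - <<'E'
from h import *
plan(534.7,-119.4,5,-87,1);print(sense()["ft_force"])
E
```

```text
time: 7.75
tool_pos: [535.7, -120.1, 8.4]
tcp_rot: [-179.8, 0.5, -87.1]
ft_force: [-0.1, 0.2, -1.6]
finger_gap: 49.5
t 7.75 at [ 535.7 -120.1    8.4] yaw -87.12 gap 49.5 d [-1.   0.7 -3.4] dyaw 0.12
0 [-0.038  0.048  0.168 -0.026]
[-0.14640506  0.24429129 -1.57356752]
```

```bash
python3 -m pendant '[[[-0.02,0.07,0.1,0],[0,0.03,0.1,0],[0,0.02,0.05,0],[0,0,0.02,0],[0,0,0,0],[0,0,0,0],[0,0,0,0],[0,0,0,0],[0,0,0,0],[0,0,0,0]]]'
python3 - <<'E'
from h import *
plan(534.7,-119.4,5,-87,1);print(sense()["ft_force"])
E
```

```text
time: 8.58
tool_pos: [534.6, -119.9, 5.4]
tcp_rot: [-179.6, 0.5, -87.1]
ft_force: [-0.8, 0.8, 0.3]
finger_gap: 49.6
t 8.58 at [ 534.6 -119.9    5.4] yaw -87.12 gap 49.6 d [ 0.1  0.5 -0.4] dyaw 0.12
0 [-0.027 -0.006  0.019 -0.025]
[-0.84607384  0.81087515  0.2516529 ]
```

```bash
python3 -m pendant '[[[0,0,0.02,0],[0,0,0.01,0],[0,0,0,0],[0,0,0,0],[0,0,0,0],[0,0,0,0],[0,0,-0.1,0],[0,0,-0.4,0],[0,0,-0.7,0],[0,0,-0.8,0]]]' 0.45
python3 - <<'E'
from h import *
plan(542.2,-361.3,110,-90,20);print(sense()["ft_force"])
E
```

```text
time: 9.42
tool_pos: [531.2, -119.3, 42.5]
tcp_rot: [-180.0, 0.6, -87.1]
ft_force: [0.6, -0.4, -0.2]
finger_gap: 62.1
t 9.42 at [ 531.2 -119.3   42.5] yaw -87.12 gap 62.1 d [  11.  -242.    67.5] dyaw -2.88
0 [ 0.606  0.003 -0.169  0.031]
1 [ 0.606  0.002 -0.169  0.031]
2 [ 0.606  0.    -0.169  0.031]
3 [ 0.606 -0.002 -0.169  0.031]
4 [ 0.606 -0.003 -0.169  0.031]
5 [ 0.606 -0.005 -0.169  0.031]
6 [ 0.606 -0.006 -0.169  0.031]
7 [ 0.605 -0.008 -0.169  0.031]
8 [ 0.605 -0.009 -0.169  0.031]
9 [ 0.605 -0.011 -0.169  0.031]
10 [ 0.605 -0.012 -0.169  0.031]
11 [ 0.605 -0.014 -0.169  0.031]
12 [ 0.605 -0.015 -0.169  0.031]
13 [ 0.605 -0.017 -0.169  0.031]
14 [ 0.605 -0.018 -0.169  0.031]
15 [ 0.605 -0.02  -0.169  0.031]
16 [ 0.605 -0.021 -0.169  0.031]
17 [ 0.605 -0.023 -0.169  0.031]
18 [ 0.605 -0.024 -0.169  0.031]
19 [ 0.605 -0.026 -0.169  0.031]
[ 0.55886771 -0.37094802 -0.17529282]
```

```bash
python3 -m pendant '[[[0,0,-0.8,0],[0,-0.02,-0.8,0],[0.3,-0.05,-0.6,0.04],[0.6,-0.05,-0.3,0.04],[0.8,-0.05,-0.1,0.04],[0.9,-0.05,0,0.04],[0.9,-0.05,0,0.04],[0.9,-0.05,0,0.04],[0.9,-0.05,0,0.04],[0.9,-0.05,0,0.04]]]'
python3 - <<'E'
from h import *
plan(542.2,-361.3,80,-90,8)
E
```

```text
time: 10.25
tool_pos: [548.2, -249.9, 106.4]
tcp_rot: [-179.4, 0.4, -88.4]
ft_force: [-0.8, -1.0, 0.7]
finger_gap: 62.1
t 10.25 at [ 548.2 -249.9  106.4] yaw -88.38 gap 62.1 d [  -6.  -111.4  -26.4] dyaw -1.62
0 [0.695 0.057 0.165 0.044]
1 [0.695 0.055 0.165 0.044]
2 [0.695 0.052 0.165 0.044]
3 [0.696 0.05  0.165 0.044]
4 [0.696 0.047 0.165 0.044]
5 [0.696 0.045 0.165 0.044]
6 [0.696 0.042 0.165 0.044]
7 [0.696 0.04  0.165 0.044]
```

```bash
python3 -m pendant '[[[0.8,0.04,0,0.04],[0.8,0.05,0,0.04],[0.8,0.05,0,0.04],[0.75,0.05,0,0.04],[0.65,0.05,0,0.04],[0.5,0.04,0,0.04],[0.3,0.02,0.05,0.03],[0.1,0,0.1,0],[0,0,0.1,0],[0,0,0.1,0]]]'
python3 - <<'E'
from h import *
plan(542.2,-361.3,26,-90,8)
im=snapshot("top")[:,:,::-1];cv2.imwrite("pics/top3.png",im); zoom(im,205,150,405,300,4,"pics/z3.png")
E
```

```text
time: 11.08
tool_pos: [542.1, -358.0, 98.9]
tcp_rot: [-179.4, 0.3, -90.0]
ft_force: [0.2, -0.4, 0.0]
finger_gap: 61.9
t 11.08 at [ 542.1 -358.    98.9] yaw -90.02 gap 61.9 d [  0.1  -3.3 -72.9] dyaw 0.02
0 [ 0.02  -0.001  0.455 -0.001]
1 [ 0.02  -0.001  0.455 -0.001]
2 [ 0.02  -0.001  0.455 -0.001]
3 [ 0.02  -0.001  0.455 -0.001]
4 [ 0.02  -0.001  0.455 -0.001]
5 [ 0.02  -0.001  0.455 -0.001]
6 [ 0.02  -0.001  0.455 -0.001]
7 [ 0.02  -0.001  0.455 -0.001]
```

View pics/z3.png

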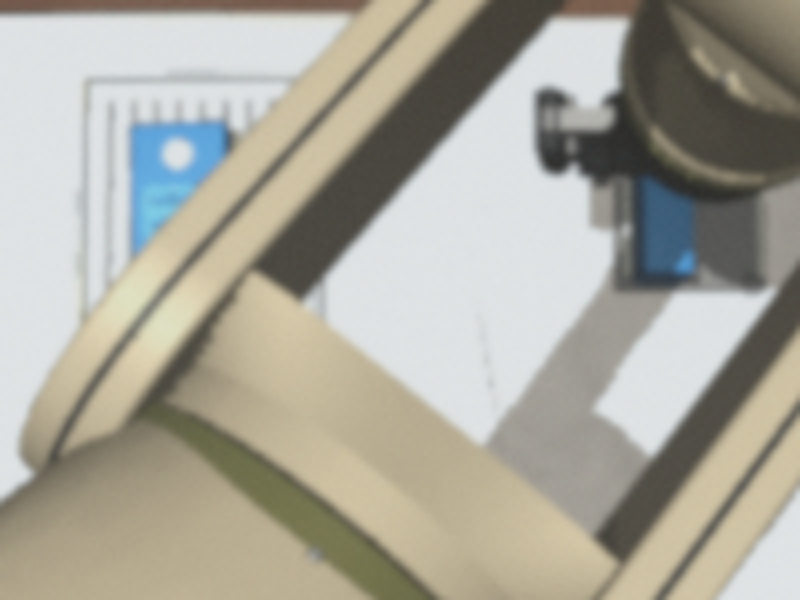

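B rests flat in the tray and is unmoved. C is visible below the gripper at zoom position (665,230). Next I'll descend on C.

```bash
python3 -m pendant '[[[0.05,0,0.25,0],[0.05,0,0.4,0],[0.03,0,0.5,0],[0,0,0.5,0],[0,0,0.5,0],[0,0,0.4,0],[0,0,0.3,0],[0,0,0.15,0],[0,0,0.05,0],[0,0,0,0]]]'
python3 - <<'E'
from h import *
plan(542.2,-361.3,27,-90,1)
E
```

```text
time: 11.97
tool_pos: [541.6, -355.5, 27.4]
tcp_rot: [-179.7, 0.5, -89.8]
ft_force: [-0.5, 0.6, 0.3]
finger_gap: 61.6
t 11.97 at [ 541.6 -355.5   27.4] yaw -89.8 gap 61.6 d [ 0.6 -5.8 -0.4] dyaw -0.2
0 [ 0.289 -0.028  0.019  0.044]
```

```bash
python3 -m pendant '[[[0.15,-0.02,0,0.02],[0.1,0,0,0],[0.05,0,0,0],[0,0,0,0],[0,0,0,0],[0,0,0,0],[0,0,0,0],[0,0,0,0],[0,0,0,0],[0,0,0,0]]]' 0.05
python3 - <<'E'
from h import *
plan(542.2,-361.3,27,-90,1)
im=snapshot("scene")[:,:,::-1];zoom(im,335,170,485,320,4,"pics/z4.png")
E
```

```text
time: 12.8
tool_pos: [543.8, -364.0, 30.7]
tcp_rot: [-179.4, 0.4, -89.9]
ft_force: [0.0, 0.1, -0.9]
finger_gap: 44.9
t 12.8 at [ 543.8 -364.    30.7] yaw -89.92 gap 44.9 d [-1.6  2.7 -3.7] dyaw -0.08
0 [-0.134  0.082  0.185  0.017]
```

View pics/z4.png

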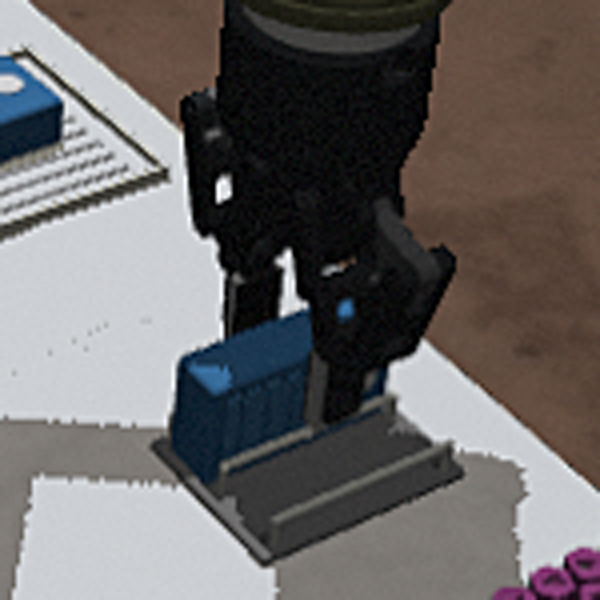

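The fingers straddle C just above the middle hoop, with one pad on each side. I'll correct the small offset and close.

```bash
python3 -m pendant '[[[-0.08,0.05,0.08,0],[-0.03,0,0.04,0],[0,0,0,0],[0,0,0,0],[0,0,0,0],[0,0,0,0],[0,0,0,0],[0,0,0,0],[0,0,0,0],[0,0,0,0]]]' -1 40
python3 - <<'E'
from h import *
plan(542.2,-361.3,27,-90,1);print(sense()["ft_force"])
E
```

```text
time: 13.68
tool_pos: [543.1, -361.9, 28.7]
tcp_rot: [-179.4, 0.3, -89.9]
ft_force: [-0.0, -0.6, -0.4]
finger_gap: 25.9
t 13.68 at [ 543.1 -361.9   28.7] yaw -89.92 gap 25.9 d [-0.9  0.6 -1.7] dyaw -0.08
0 [-0.03   0.046  0.084  0.019]
[-0.04077861 -0.59838712 -0.44843334]
```

```bash
python3 -m pendant '[[[0,0,-0.3,0],[0,0,-0.5,0],[0,0,-0.6,0],[-0.1,0.2,-0.5,-0.06],[-0.3,0.5,-0.2,-0.08],[-0.4,0.6,0,-0.08],[-0.5,0.7,0,-0.08],[-0.5,0.8,0,-0.08],[-0.5,0.8,0,-0.08],[-0.5,0.7,0,-0.06]]]'
python3 - <<'E'
from h import *
plan(430,-290,24.5,-87,10)
E
```

```text
time: 14.52
tool_pos: [454.7, -308.3, 81.6]
tcp_rot: [-179.0, -0.0, -87.3]
ft_force: [-1.2, 0.2, -1.5]
finger_gap: 25.3
t 14.52 at [ 454.7 -308.3   81.6] yaw -87.31 gap 25.3 d [-24.7  18.3 -57.1] dyaw 0.31
0 [-0.097  0.119  0.285 -0.007]
1 [-0.097  0.119  0.285 -0.007]
2 [-0.097  0.119  0.285 -0.007]
3 [-0.098  0.119  0.285 -0.007]
4 [-0.098  0.119  0.285 -0.007]
5 [-0.098  0.119  0.285 -0.007]
6 [-0.098  0.119  0.285 -0.007]
7 [-0.098  0.119  0.285 -0.007]
8 [-0.098  0.118  0.285 -0.007]
9 [-0.098  0.118  0.285 -0.007]
```

```bash
python3 -m pendant '[[[-0.2,0.25,0.1,0],[-0.15,0.15,0.3,0],[-0.1,0.1,0.4,0],[0,0,0.4,0],[0,0,0.4,0],[0,0,0.35,0],[0,0,0.25,0],[0,0,0.1,0],[0,0,0,0],[0,0,0,0]]]'
python3 - <<'E'
from h import *
plan(430,-290,24.5,-87,1);print(sense()["ft_force"])
im=snapshot("scene")[:,:,::-1];zoom(im,255,170,455,320,4,"pics/z5.png")
E
```

```text
time: 15.35
tool_pos: [444.7, -299.4, 32.6]
tcp_rot: [-178.9, -0.1, -87.3]
ft_force: [-1.0, -0.5, -1.4]
finger_gap: 25.4
t 15.35 at [ 444.7 -299.4   32.6] yaw -87.29 gap 25.4 d [-14.7   9.4  -8.1] dyaw 0.29
0 [-0.505  0.713  0.407 -0.063]
[-0.96691132 -0.4578562  -1.40537658]
```

View pics/z5.png

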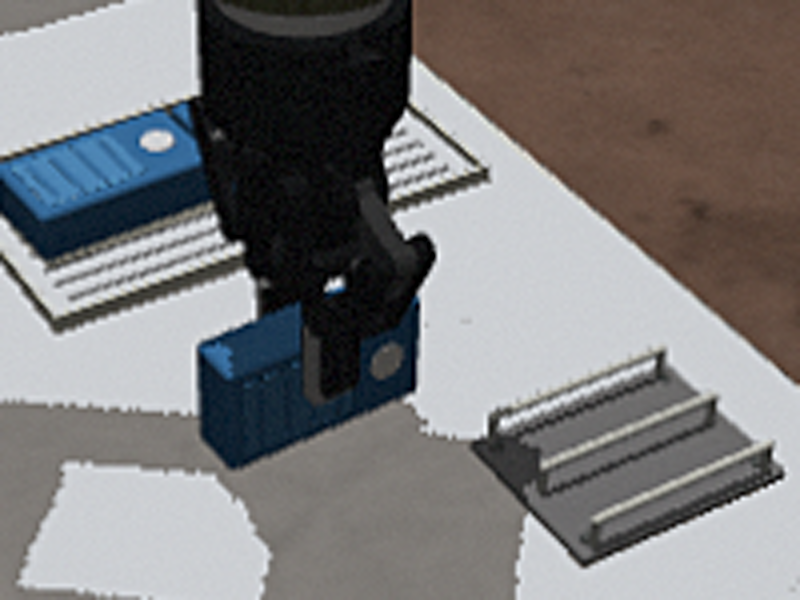

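C is held upright and clear of the rack. This is a good spot, so I'll lower it.

```bash
python3 -m pendant '[[[-0.05,0.1,0.15,0],[-0.05,0.05,0.15,0],[0,0,0.12,0],[0,0,0.08,0],[0,0,0.05,0],[0,0,0.03,0],[0,0,0.02,0],[0,0,0,0],[0,0,0,0],[0,0,0,0]]]'
python3 - <<'E'
from h import *
plan(430,-290,24,-87,1);print(sense()["ft_force"])
E
```

```text
time: 16.23
tool_pos: [443.1, -298.6, 23.8]
tcp_rot: [-178.8, -0.3, -87.3]
ft_force: [0.4, 0.6, -0.5]
finger_gap: 25.2
t 16.23 at [ 443.1 -298.6   23.8] yaw -87.29 gap 25.2 d [-13.1   8.6   0.2] dyaw 0.29
0 [-0.46   0.634 -0.01  -0.064]
[ 0.4366678   0.55117732 -0.52869877]
```

```bash
python3 -m pendant '[[[0,0,0.02,0],[0,0,0,0],[0,0,0,0],[0,0,0,0],[0,0,0,0],[0,0,0,0],[0,0,-0.05,0],[0,0,-0.05,0],[0,0,-0.03,0],[0,0,0,0]]]' 1
python3 - <<'E'
from h import *
plan(443,-260,27,-87,1);print(sense()["ft_force"])
im=snapshot("scene")[:,:,::-1];zoom(im,255,170,455,320,4,"pics/z6.png")
E
```

```text
time: 17.07
tool_pos: [443.9, -299.3, 26.6]
tcp_rot: [-178.7, -0.3, -87.3]
ft_force: [-0.3, -0.7, -0.0]
finger_gap: 85.6
t 17.07 at [ 443.9 -299.3   26.6] yaw -87.3 gap 85.6 d [-0.9 39.3  0.4] dyaw 0.3
0 [-1.964 -0.048 -0.019 -0.065]
[-0.27123978 -0.74433812 -0.02219997]
```

View pics/z6.png

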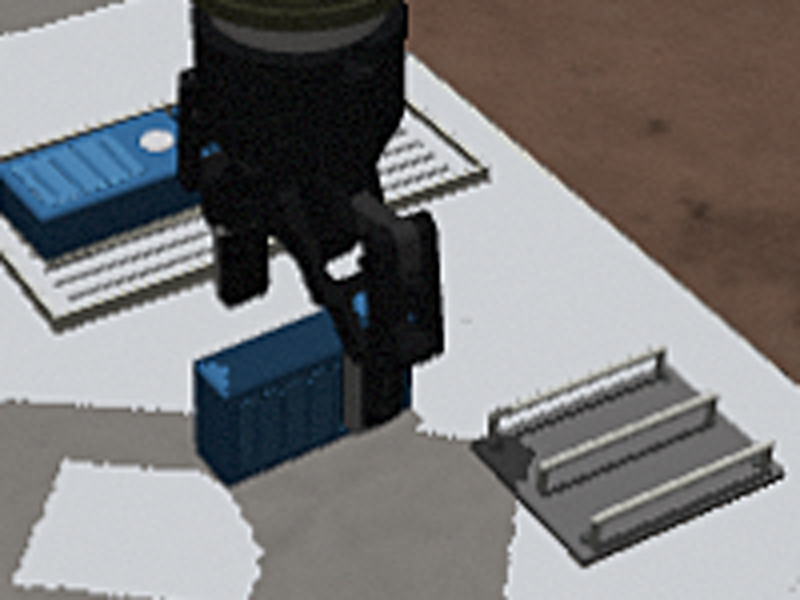

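C stands freely between the open fingers. I'll push it over towards +y with the near finger.

```bash
python3 -m pendant '[[[-0.3,0,0,0],[-0.4,0,0,0],[-0.3,0,0,0],[-0.25,0,0,0],[-0.25,0,0,0],[-0.25,0,0,0],[-0.25,0,0,0],[-0.25,0,0,0],[-0.2,0,0,0],[-0.2,0,0,0]]]'
python3 - <<'E'
from h import *
plan(443,-260,27,-87,1);print(sense()["ft_force"])
im=snapshot("scene")[:,:,::-1];zoom(im,255,170,455,320,4,"pics/z7.png")
E
```

```text
time: 17.95
tool_pos: [441.1, -240.6, 26.3]
tcp_rot: [-178.7, -0.4, -87.3]
ft_force: [-0.2, 0.5, -0.5]
finger_gap: 85.4
t 17.95 at [ 441.1 -240.6   26.3] yaw -87.28 gap 85.4 d [  1.9 -19.4   0.7] dyaw 0.28
0 [ 0.973 -0.047 -0.033 -0.061]
[-0.20779738  0.48418731 -0.47018294]
```

View pics/z7.png

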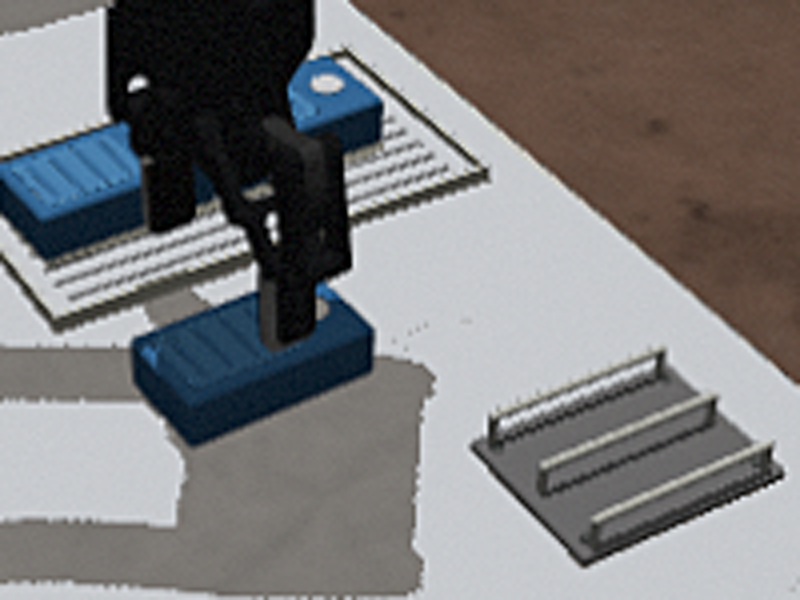

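C is toppled flat, at zoom position about (255,365) in the scene view. I'll raise the arm and swing it aside for a clear top view of all three bricks.

```bash
python3 -m pendant '[[[0,0,-0.6,0],[0,0,-0.8,0],[0.3,0.2,-0.8,0],[0.7,0.4,-0.6,0],[0.9,0.5,-0.2,0],[0.9,0.5,0,0],[0.9,0.5,0,0],[0.9,0.5,0,0],[0.9,0.5,0,0],[0.8,0.4,0,0]]]'
python3 -m pendant '[[[0.8,0.4,0,0],[0.8,0.4,0,0],[0.6,0.3,0,0],[0.3,0.2,0,0],[0.1,0,0,0],[0,0,0,0],[0,0,0,0],[0,0,0,0],[0,0,0,0],[0,0,0,0]]]'
python3 - <<'E'
from h import *
for n in("scene","top"):
    im=snapshot(n)[:,:,::-1]; cv2.imwrite(f"pics/{n}8.png",im)
im=cv2.imread("pics/top8.png");zoom(im,205,155,405,305,4,"pics/z8.png")
E
```

```text
time: 18.83
tool_pos: [375.3, -372.8, 97.4]
tcp_rot: [-178.5, -0.5, -86.9]
ft_force: [0.1, 0.1, 0.5]
finger_gap: 85.4
time: 19.67
tool_pos: [350.5, -431.6, 102.7]
tcp_rot: [-178.4, -0.7, -87.1]
ft_force: [0.0, 0.7, -0.6]
finger_gap: 85.6
```

View pics/z8.png

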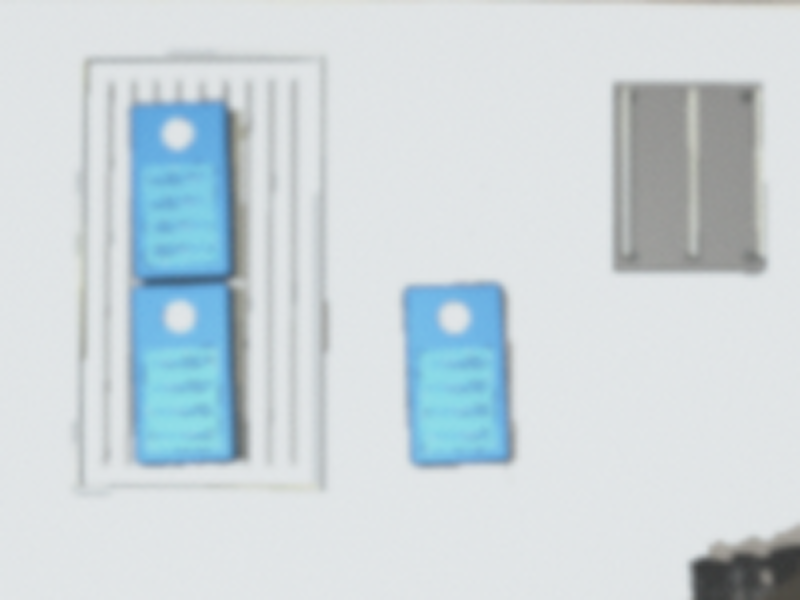

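View pics/scene8.png

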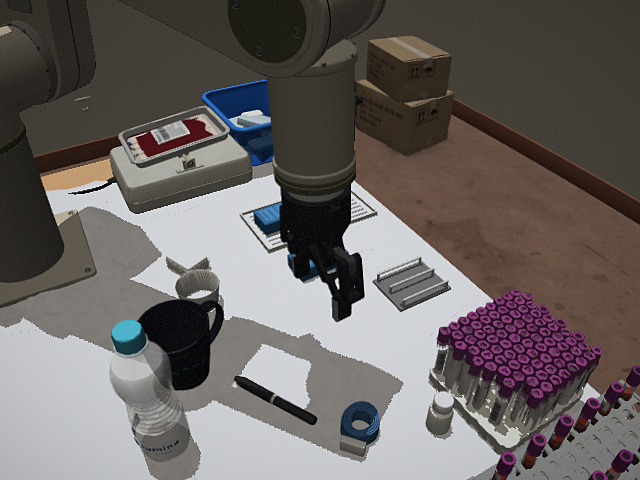

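The top view is clear. A and B are end to end, with the joint at zoom row ~281, and C lies flat at zoom (458,374). I'll measure all three.

```bash
cat >> h.py <<'E'
def bricks(im,boxes,th=45):
    # im BGR ; boxes: name -> (r0,r1,c0,c1,z): row span inside the brick, columns bracketing it
    S=im[:,:,0].astype(float)-im[:,:,2]
    for nm,(R0,R1,C0,C1,z) in boxes.items():
        def ed(lines,vert):
            a,b=[],[]
            for q in lines:
                s=S[q,C0:C1] if not vert else S[R0:R1,q]; o=C0 if not vert else R0
                idx=np.where(s>th)[0];i,j=idx[0],idx[-1]
                u=o+i-(s[i]-th)/(s[i]-s[i-1]) if i>0 else np.nan; v=o+j+(s[j]-th)/(s[j]-s[j+1]) if j<len(s)-1 else np.nan
                a.append((q,u) if vert else (u,q)); b.append((q,v) if vert else (v,q))
            return ray("top",a,z)[:,:2],ray("top",b,z)[:,:2]
        rr=range(R0+8,R1-8); L,R=ed(rr,False); cc=range(int(np.nanmean([C0,C1]))-7,int(np.nanmean([C0,C1]))+8); F,N=ed(cc,True)
        kl=np.polyfit(L[:,0],L[:,1],1);kr=np.polyfit(R[:,0],R[:,1],1)
        xc=(np.nanmedian(F[:,0])+np.nanmedian(N[:,0]))/2
        print(nm,"yaw",np.degrees(np.arctan([kl[0],kr[0]])).round(2),"far x",np.nanmedian(F[:,0]).round(1),"near x",np.nanmedian(N[:,0]).round(1),"xc",round(xc,1),"yL,yR",np.polyval(kl,xc).round(1),np.polyval(kr,xc).round(1),"yc",round((np.polyval(kl,xc)+np.polyval(kr,xc))/2,1))
E
python3 - <<'E'
from h import *
im=cv2.imread("pics/top8.png")
S=im[:,:,0].astype(float)-im[:,:,2]
print(S[218:234,250].astype(int))
bricks(im,{"B":(175,226,230,270,30),"A":(225,277,230,272,30),"C":(220,277,300,340,26)})
E
```

```text
[ 98  98 101 107 114 103  73  63  94 116 115  92  49  19   9   6]
B yaw [2.29 3.13] far x 578.0 near x nan xc nan yL,yR nan nan yc nan
A yaw [2.95 3.03] far x nan near x 396.4 xc nan yL,yR nan nan yc nan
C yaw [2.85 2.75] far x 486.8 near x 397.4 xc 442.1 yL,yR -234.6 -284.1 yc -259.3h.py:35: RuntimeWarning: All-NaN slice encountered
  xc=(np.nanmedian(F[:,0])+np.nanmedian(N[:,0]))/2
h.py:36: RuntimeWarning: All-NaN slice encountered
  print(nm,"yaw",np.degrees(np.arctan([kl[0],kr[0]])).round(2),"far x",np.nanmedian(F[:,0]).round(1),"near x",np.nanmedian(N[:,0]).round(1),"xc",round(xc,1),"yL,yR",np.polyval(kl,xc).round(1),np.polyval(kr,xc).round(1),"yc",round((np.polyval(kl,xc)+np.polyval(kr,xc))/2,1))
```

```bash
python3 - <<'E'
from h import *
im=cv2.imread("pics/top8.png");S=im[:,:,0].astype(float)-im[:,:,2]
for nm,r0,r1 in(("B",184,218),("A",234,268)):
    a=[];b=[]
    for r in range(r0,r1):
        s=S[r,225:275];th=45;k=np.where(s>th)[0];i,j=k[0],k[-1]
        a.append((225+i-(s[i]-th)/(s[i]-s[i-1]),r));b.append((225+j+(s[j]-th)/(s[j]-s[j+1]),r))
    L=ray("top",a,30);R=ray("top",b,30);M=(L+R)/2;k=np.polyfit(M[:,0],M[:,1],1)
    print(nm,"centreline yaw",np.degrees(np.arctan(k[0])).round(2),"y@440,487,534",np.polyval(k,[440,487,534]).round(1))
plan(442.1,-259.3,70,-87.2,14)
E
```

```text
B centreline yaw 2.71 y@440,487,534 [-125.4 -123.1 -120.9]
A centreline yaw 3.03 y@440,487,534 [-124.  -121.5 -119. ]
t 19.77 at [ 350.5 -431.7  102.7] yaw -87.11 gap 85.3 d [ 91.6 172.4 -32.7] dyaw -0.09
0 [-0.598 -0.358  0.117  0.001]
1 [-0.599 -0.358  0.117  0.001]
2 [-0.599 -0.358  0.117  0.001]
3 [-0.599 -0.358  0.117  0.001]
4 [-0.599 -0.358  0.117  0.001]
5 [-0.599 -0.358  0.117  0.001]
6 [-0.599 -0.358  0.117  0.001]
7 [-0.599 -0.357  0.117  0.001]
8 [-0.599 -0.357  0.117  0.001]
9 [-0.599 -0.357  0.117  0.001]
10 [-0.599 -0.357  0.117  0.001]
11 [-0.599 -0.357  0.117  0.001]
12 [-0.599 -0.357  0.117  0.001]
13 [-0.599 -0.357  0.117  0.001]
```

```bash
python3 -m pendant '[[[-0.5,-0.3,0,0],[-0.7,-0.4,0,0],[-0.8,-0.47,0,0],[-0.8,-0.48,0,0],[-0.8,-0.48,0.1,0],[-0.8,-0.48,0.2,0],[-0.8,-0.48,0.3,0],[-0.8,-0.48,0.3,0],[-0.7,-0.42,0.3,0],[-0.4,-0.25,0.2,0]]]'
python3 - <<'E'
from h import *
plan(442.1,-259.3,0.5,-87.2,1)
E
```

```text
time: 20.6
tool_pos: [434.2, -274.4, 75.5]
tcp_rot: [-178.2, -0.8, -87.2]
ft_force: [-0.1, 0.1, -0.3]
finger_gap: 85.3
t 20.6 at [ 434.2 -274.4   75.5] yaw -87.24 gap 85.3 d [  7.9  15.1 -75. ] dyaw 0.04
0 [-0.733 -0.43   3.752 -0.009]
```

```bash
python3 -m pendant '[[[-0.2,-0.12,0.1,0],[-0.25,-0.15,0.3,0],[-0.15,-0.1,0.4,0],[0,0,0.5,0],[0,0,0.5,0],[0,0,0.45,0],[0,0,0.35,0],[0,0,0.2,0],[0,0,0.1,0],[0,0,0,0]]]' 0.7
python3 - <<'E'
from h import *
plan(442.1,-259.3,0.5,-87.2,1)
E
```

```text
time: 21.43
tool_pos: [442.1, -260.8, 9.6]
tcp_rot: [-178.4, -0.7, -87.2]
ft_force: [0.2, -0.4, 0.3]
finger_gap: 72.4
t 21.43 at [ 442.1 -260.8    9.6] yaw -87.23 gap 72.4 d [ 0.   1.5 -9.1] dyaw 0.03
0 [-0.073 -0.005  0.455 -0.007]
```

```bash
python3 -m pendant '[[[-0.04,0,0.15,0],[-0.02,0,0.1,0],[0,0,0.08,0],[0,0,0.04,0],[0,0,0.02,0],[0,0,0,0],[0,0,0,0],[0,0,0,0],[0,0,0,0],[0,0,0,0]]]' 0.45
python3 - <<'E'
from h import *
plan(442.1,-259.3,0.5,-87.2,1)
E
```

```text
time: 22.27
tool_pos: [443.7, -260.9, 3.2]
tcp_rot: [-178.2, -0.8, -87.3]
ft_force: [0.2, -0.1, 0.0]
finger_gap: 62.1
t 22.27 at [ 443.7 -260.9    3.2] yaw -87.26 gap 62.1 d [-1.6  1.6 -2.7] dyaw 0.06
0 [-0.086  0.076  0.133 -0.012]
```

```bash
python3 -m pendant '[[[-0.06,0.06,0.06,0],[-0.02,0.02,0.03,0],[0,0,0,0],[0,0,0,0],[0,0,0,0],[0,0,0,0],[0,0,0,0],[0,0,0,0],[0,0,0,0],[0,0,0,0]]]' -1 40
python3 - <<'E'
from h import *
plan(487.2,-122.2,75,-87.1,14)
E
```

```text
time: 23.1
tool_pos: [442.7, -260.0, 2.3]
tcp_rot: [-178.1, -0.9, -87.3]
ft_force: [-0.0, -0.6, 1.8]
finger_gap: 49.2
t 23.1 at [ 442.7 -260.     2.3] yaw -87.25 gap 49.2 d [ 44.5 137.8  72.7] dyaw 0.15
0 [-0.484 -0.182 -0.26  -0.002]
1 [-0.484 -0.182 -0.26  -0.002]
2 [-0.484 -0.182 -0.26  -0.002]
3 [-0.484 -0.182 -0.26  -0.002]
4 [-0.484 -0.183 -0.26  -0.002]
5 [-0.484 -0.183 -0.26  -0.002]
6 [-0.484 -0.183 -0.26  -0.002]
7 [-0.484 -0.183 -0.26  -0.002]
8 [-0.484 -0.183 -0.26  -0.002]
9 [-0.484 -0.183 -0.26  -0.002]
10 [-0.484 -0.183 -0.26  -0.002]
11 [-0.484 -0.183 -0.26  -0.002]
12 [-0.484 -0.183 -0.26  -0.002]
13 [-0.484 -0.183 -0.26  -0.002]
```

```bash
python3 -m pendant '[[[0,0,-0.4,0],[0,0,-0.6,0],[0,0,-0.7,0],[-0.2,-0.08,-0.7,0],[-0.4,-0.15,-0.6,0],[-0.6,-0.22,-0.4,0],[-0.7,-0.25,-0.1,0],[-0.7,-0.26,0,0],[-0.7,-0.26,0,0],[-0.7,-0.26,0,0]]]'
python3 - <<'E'
from h import *
plan(487.8,-122.2,75,-87.1,6)
E
```

```text
time: 23.93
tool_pos: [465.6, -176.6, 83.2]
tcp_rot: [-178.1, -0.9, -87.5]
ft_force: [1.3, 0.7, -1.6]
finger_gap: 49.6
t 23.93 at [ 465.6 -176.6   83.2] yaw -87.52 gap 49.6 d [22.2 54.4 -8.2] dyaw 0.42
0 [-0.445 -0.205  0.068 -0.015]
1 [-0.444 -0.205  0.068 -0.015]
2 [-0.444 -0.206  0.068 -0.015]
3 [-0.444 -0.206  0.068 -0.015]
4 [-0.444 -0.207  0.068 -0.015]
5 [-0.443 -0.208  0.068 -0.015]
```

```bash
python3 -m pendant '[[[-0.6,-0.22,0,-0.02],[-0.5,-0.2,0,-0.03],[-0.4,-0.18,0.05,-0.03],[-0.3,-0.15,0.1,-0.02],[-0.2,-0.1,0.1,0],[-0.1,-0.05,0.1,0],[0,0,0.1,0],[0,0,0.1,0],[0,0,0.05,0],[0,0,0,0]]]'
python3 - <<'E'
from h import *
plan(487.8,-122.2,35,-87.1,6)
E
```

```text
time: 24.77
tool_pos: [483.5, -129.9, 73.5]
tcp_rot: [-178.0, -1.0, -86.9]
ft_force: [-0.6, -0.2, -1.3]
finger_gap: 49.2
t 24.77 at [ 483.5 -129.9   73.5] yaw -86.92 gap 49.2 d [  4.3   7.7 -38.5] dyaw -0.18
0 [-0.062 -0.039  0.321  0.007]
1 [-0.062 -0.039  0.321  0.007]
2 [-0.062 -0.039  0.321  0.007]
3 [-0.062 -0.039  0.321  0.007]
4 [-0.062 -0.039  0.321  0.007]
5 [-0.062 -0.039  0.321  0.007]
```

Descending to leave about 12 mm of clearance.

```bash
python3 -m pendant '[[[-0.15,-0.1,0.1,0],[-0.15,-0.1,0.2,0],[-0.1,-0.04,0.25,0],[0,0,0.25,0],[0,0,0.25,0],[0,0,0.2,0],[0,0,0.1,0],[0,0,0.05,0],[0,0,0,0],[0,0,0,0]]]'
python3 - <<'E'
from h import *
plan(487.8,-122.2,32.5,-87.1,1)
for n in("scene","top"):
    im=snapshot(n)[:,:,::-1]; cv2.imwrite(f"pics/{n}9.png",im)
    zoom(im,*((235,150,395,270,4) if n=="scene" else (205,150,305,290,4)),f"pics/z9{n}.png")
E
```

```text
time: 25.6
tool_pos: [488.3, -121.9, 41.2]
tcp_rot: [-178.1, -1.0, -87.0]
ft_force: [0.7, -0.0, -1.7]
finger_gap: 49.5
t 25.6 at [ 488.3 -121.9   41.2] yaw -87.01 gap 49.5 d [-0.5 -0.3 -8.7] dyaw -0.09
0 [0.013 0.028 0.435 0.02 ]
```

View pics/z9scene.png

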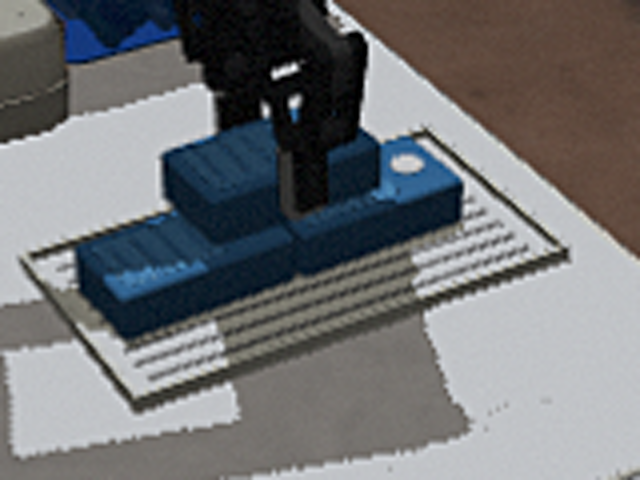

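View pics/z9top.png

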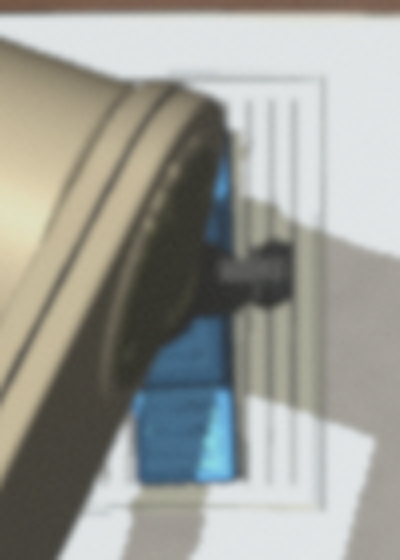

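C hovers over the joint, in line with A and B in both views. I'll lower it gently.

```bash
python3 -m pendant '[[[0.01,0.02,0.1,0],[0.01,0.02,0.1,0],[0,0,0.1,0],[0,0,0.08,0],[0,0,0.06,0],[0,0,0.03,0],[0,0,0.02,0],[0,0,0.02,0],[0,0,0,0],[0,0,0,0]]]'
python3 - <<'E'
from h import *
plan(487.8,-122.2,32.5,-87.1,1);print(sense()["ft_force"])
E
```

```text
time: 26.53
tool_pos: [489.1, -123.1, 32.6]
tcp_rot: [-178.0, -1.0, -87.0]
ft_force: [0.3, -0.4, -1.7]
finger_gap: 49.3
t 26.53 at [ 489.1 -123.1   32.6] yaw -87.01 gap 49.3 d [-1.3  0.9 -0.1] dyaw -0.09
0 [-0.048  0.063  0.004  0.019]
[ 0.30403987 -0.44744686 -1.7075628 ]
```

```bash
python3 -m pendant '[[[-0.03,0.05,0.02,0],[0,0.01,0.03,0],[0,0,0.03,0],[0,0,0.03,0],[0,0,0.02,0],[0,0,0.01,0],[0,0,0,0],[0,0,0,0],[0,0,0,0],[0,0,0,0]]]'
python3 - <<'E'
from h import *
plan(487.8,-122.2,32.5,-87.1,1);print(sense()["ft_force"])
E
```

```text
time: 27.37
tool_pos: [488.6, -122.7, 32.4]
tcp_rot: [-177.9, -1.0, -87.0]
ft_force: [-1.2, 0.3, 1.9]
finger_gap: 49.0
t 27.37 at [ 488.6 -122.7   32.4] yaw -86.99 gap 49.0 d [-0.8  0.5  0.1] dyaw -0.11
0 [-0.029  0.038 -0.006  0.023]
[-1.15929004  0.33996888  1.90838314]
```

Contact: the vertical force went from -1.7 N to +1.9 N. Releasing.

```bash
python3 -m pendant '[[[0,0,0.01,0],[0,0,0,0],[0,0,0,0],[0,0,0,0],[0,0,0,0],[0,0,0,0],[0,0,-0.1,0],[0,0,-0.4,0],[0,0,-0.7,0],[0,0,-0.8,0]]]' 0.5
python3 -m pendant '[[[0,0,-0.8,0],[0.3,0.1,-0.8,0],[0.6,0.3,-0.5,0],[0.8,0.5,-0.2,0],[0.9,0.5,0,0],[0.9,0.5,0,0],[0.9,0.5,0,0],[0.9,0.5,0,0],[0.9,0.5,0,0],[0.9,0.5,0,0]]]'
python3 -m pendant '[[[0.9,0.5,0,0],[0.9,0.5,0,0],[0.9,0.5,0,0],[0.8,0.4,0,0],[0.5,0.3,0,0],[0.2,0.1,0,0],[0,0,0,0],[0,0,0,0],[0,0,0,0],[0,0,0,0]]]'
python3 - <<'E'
from h import *
for n in("scene","top"):
    im=snapshot(n)[:,:,::-1]; cv2.imwrite(f"pics/{n}10.png",im)
    zoom(im,*((235,150,395,270,4) if n=="scene" else (205,150,305,290,4)),f"pics/z10{n}.png")
E
```

```text
time: 28.2
tool_pos: [484.1, -121.0, 69.8]
tcp_rot: [-178.3, -0.9, -87.0]
ft_force: [-0.4, 0.4, 0.0]
finger_gap: 64.2
time: 29.03
tool_pos: [415.2, -270.5, 131.7]
tcp_rot: [-177.5, -1.3, -86.6]
ft_force: [0.8, 1.1, -0.6]
finger_gap: 64.2
time: 29.87
tool_pos: [371.4, -363.7, 137.8]
tcp_rot: [-177.3, -1.5, -86.8]
ft_force: [-0.3, 1.1, 0.8]
finger_gap: 64.2
```

View pics/z10scene.png

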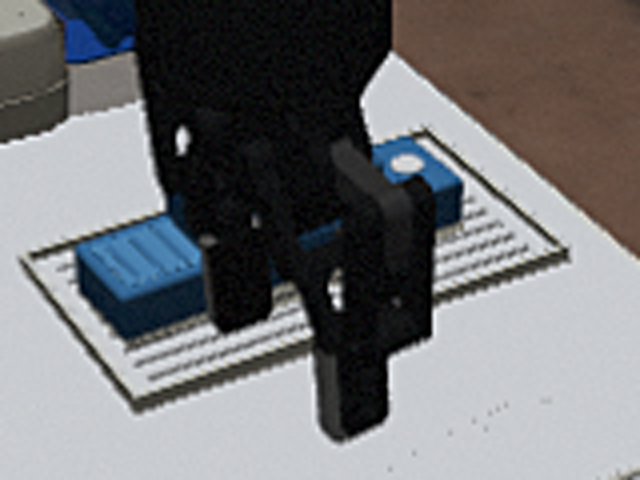

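View pics/z10top.png

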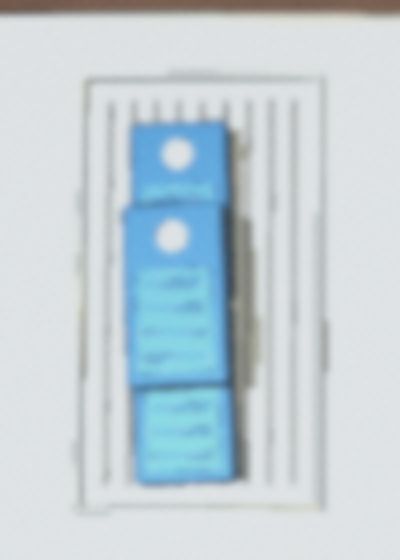

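The top view shows C flat on the stack (zoom rows 204-385). Measuring it at z = 56.

```bash
python3 - <<'E'
from h import *
im=cv2.imread("pics/top10.png")
zp=lambda l:[(205+x/4-.375,150+y/4-.375) for x,y in l]
P=ray("top",zp([(125,205),(223,203),(230,384),(131,386)]),56)[:,:2];print("C",P.round(1).tolist(),P.mean(0).round(1),np.linalg.norm(P-np.roll(P,-1,0),axis=1).round(1))
Q=ray("top",zp([(131,123),(226,123),(235,482),(138,484)]),30)[:,:2];print("A+B",Q.round(1).tolist(),Q.mean(0).round(1))
S=im[:,:,0].astype(float)-im[:,:,2]
for nm,r0,r1,z in(("B",184,198,30),("C",205,243,56),("A",250,268,30)):
    a=[];b=[]
    for r in range(r0,r1):
        s=S[r,225:275];th=45;k=np.where(s>th)[0];i,j=k[0],k[-1]
        a.append((225+i-(s[i]-th)/(s[i]-s[i-1]),r));b.append((225+j+(s[j]-th)/(s[j]-s[j+1]),r))
    L=ray("top",a,z);R=ray("top",b,z);M=(L+R)/2;k=np.polyfit(M[:,0],M[:,1],1)
    print(nm,"yaw",np.degrees(np.arctan(k[0])).round(2),"x",M[:,0].mean().round(1),"y",M[:,1].mean().round(1),"w",(L-R)[:,1].mean().round(1),"y@487",np.polyval(k,487).round(1))
print(sense()["ft_force"])
E
```

```text
C [[530.7, -98.2], [531.8, -146.0], [444.1, -151.0], [442.8, -103.3]] [ 487.4 -124.6] [47.8 87.9 47.7 88.1]
A+B [[576.9, -95.0], [577.0, -143.0], [397.4, -150.9], [396.1, -102.9]] [ 486.9 -122.9]
B yaw 2.48 x 556.3 y -119.8 w 49.7 y@487 -122.8
C yaw 3.01 x 486.7 y -123.9 w 50.6 y@487 -123.9
A yaw 2.96 x 420.1 y -125.1 w 50.3 y@487 -121.6
[ 0.5928649  -0.53623674 -0.6922742 ]
```

C is centred over the joint to about 0.5 mm along its length, about 1.5 mm to the side, and parallel within about 0.5°. The arm is clear of everything.

```bash
python3 -c "
from bench import *
s=sense();print(s['time'],abs(s['qd']).max());print(hand_in())"
```

```text
29.9667 0.13301110718720413
the job is handed in; nothing more can be done
None
```

The stack is finished and handed in at about 30 s. Brick B lies in the tray at the far end of A. I lifted C out of the rack, stood it on the table, pushed it flat and laid it on top across the joint. Both bricks are released, with the gripper open and well clear.

Last checks, mostly from the top camera, whose calibration is good to about 2 mm:
- **A and B:** the gap between them was about 2 mm before C covered the joint. Their yaw is about 3.0° for A and 2.5–2.7° for B, with a side offset of 1–2 mm.
- **C:** its centre is within about 0.5 mm of the joint lengthwise and 1–2 mm off sideways, with a yaw of 3.0°. It lies flat.
- **Forces:** every force reading I took was below 3 N.

The gripper partly hid the stack in the final scene-camera picture, so the check of C's final position rests on the top view only. The tool had also drifted about 2° out of vertical by the time C was placed, with no visible effect on how it lies.

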